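Turn the board stand to the test head and slide the head home

TASK

Push on an arm of the turning stand with a fingertip until the circuit board's long white connector squarely faces the sliding test head, and let it come to rest; only then push the test head from behind, along its rail, fully home against its stop at the connector. Do not touch, lift or shift the board itself, leave the bottle, screwdriver and mouse where they are, and finish with the hand clear.

Things in the scene. Friction and masses are not known exactly. Their poses are not given: they have to be found in the camera images.
- station: Fixed test station. Origin on the bench surface on the vertical turning axis of the stand; z up. Round foot 150 mm across, 10 mm high. A rail 30 mm wide, 18 mm high runs along the station's +y to y = 258 mm, where an end block 26 mm high ends at 262 mm; the test head rides on it. +y points roughly to the robot's left (within 0.45 rad), different every time.
- cross: Aluminium stand; origin on the bench on the turning axis, z up. Turns without end either way, friction about 0.12 N m, stays where left. Four level arms at 45, 135, 225, 315 degrees from its x, each to 130 mm from the axis, 14 mm wide, 30 to 50 mm above the bench. Black corner guides (to 57 mm high, within 72 mm of the axis) hold the board; outside them the arms are bare: push their sides there.
- board: Loose green circuit board on the stand between the corner guides (1 mm play), its axes along the stand's; 90 x 90 x 4 mm, 160 g, underside 50 mm above the bench. Origin at the centre of its underside, z up. Carries a finned heat sink (top 70 mm above the bench) and two capacitors; the long white connector is at the middle of its +y edge. Not to be touched or lifted.
- connector (a point): Middle of the outer face of the board's long white connector (44 mm long, 12 mm deep, 12 mm high), on the board's +y edge, 47 mm from the board's centre, 60 mm above the bench.
- dock (a point): Fixed point of the station, 47 mm from the turning axis along the station's +y, 60 mm above the bench: where the connector point must be when it faces the test head squarely.
- head (a joint): Travel of the sliding test head towards the turning axis (m): 0 = fully out, 0.095 = fully home against its stop, its body 4 mm short of the connector, its spring pins reaching it. About 2 N of friction plus light damping; stays where left. Starts between 0 and 0.010.
- head_back (a point): Middle of the back face of the test head, facing away from the board along the station's +y: a plain aluminium plate 42 mm wide, 22 to 88 mm above the bench; this point is 60 mm above it. Push here towards the turning axis. The head is 42 mm wide and 64 mm long; its black front nose starts at least 136 mm from the axis, clear of the arms.
- bottle: White closed plastic bottle, 48 mm across, 105 mm high, standing; origin at the centre of its underside. Leave alone.
- screwdriver: Screwdriver about 200 mm long, lying on the bench to the left of the station. Leave alone.
- mouse: Black computer mouse, 85 x 55 x 31 mm; origin at the centre of its underside. Leave alone.

How it is judged:
On the way, in this order (a step that is already met when the one before it is completed fails the run):
1. the connector faces the test head squarely (within 7 mm of the dock point), stand at rest, head still out (less than 30 mm in) (horizontal distance between connector and dock below 0.007 m and angular speed of cross below 0.1 rad/s and value of joint head below 0.03 m), for 0.3 s.
2. the test head is pushed home (90 mm or more) (value of joint head above 0.09 m), for 0.2 s.
At the end, for the whole second after the job is handed in: The connector is within 8 mm of the dock point (horizontally), the board lies flat on the stand (connector 55 to 65 mm above the bench, tilt under 0.06 rad), the test head is home (joint over 0.09 of 0.095 m), and all is at rest (horizontal distance between connector and dock below 0.008 m and value of joint head above 0.09 m and height (world z) of connector between 0.055 and 0.065 m and angle between board's own z axis and vertical below 0.06 rad and angular speed of cross below 0.05 rad/s and linear speed of board below 0.02 m/s); the robot touches nothing.
It fails at once if the head is pushed in (over 40 mm) while the connector is over 14 mm from the dock point (value of joint head above 0.04 m and horizontal distance between connector and dock above 0.014 m).
It fails at once if the board is lifted (over 8 mm), tipped (over 0.15 rad) or shifted on the stand (over 8 mm) (height (world z) of connector above 0.068 m or angle between board's own z axis and vertical above 0.15 rad or horizontal distance between board and cross above 0.008 m).
It fails at once if the robot presses on the board (over 2 N) (contact force between any of the fingers, the arm and board above 2 N).
It fails at once if the bottle, screwdriver or mouse is moved over 15 mm or lifted (distance of any of bottle, screwdriver, mouse from where it was at the start of the episode above 0.015 m).
It also fails if it takes over 72 s, if anything falls off the work surface, if the arm or the gripper's body presses on something with over 40 N, if the wrist force passes 120 N, or if a joint passes its speed limit or range.

ROBOT

A 6-joint arm with a two-finger parallel gripper is mounted at the origin on the work surface. World frame = base frame: x ahead of the robot, y to its left, z up, the work surface at z = 0. Lengths are in m, angles in rad, forces in N, time in s.
With the tool pointing down it reaches from about 0.3 to 0.775 m from the base axis. Payload 14.6 kg.
Tool frame: the origin (TCP) lies on the centre line of the jaws, within the pads' length; the fingertips stand 17 mm ahead of it and the grasp point (between the pads) lies 2 mm behind it; z points along the fingers, x is the direction in which the jaws open and shut, and the axes are right-handed (so a half turn about z gives the same grasp; the last joint's range is limited). The gripper opens to 94 mm and grips with 3 to 60 N. Pads are 16 mm wide; open, the fingers measure 119 mm over their backs; the gripper's body (75 mm by 177 mm) begins 78 mm behind the grasp point.
Start: joints at [1.093, 0.3, 1.521, -0, 1.321, -0.067], TCP at [0.22, 0.504, 0.222] pointing down, gripper open.
Joint ranges: [-3.03, 3.03], [-0.79, 2.21], [0.23, 2.52], [-1.04, 4.18], [0, 3.07], [-2.55, 2.55]. Speed limits (rad/s): [2.22, 2.22, 2.57, 3.14, 3.14, 3.14].

INTERFACE

Orientations are given as [roll, pitch, yaw] about the fixed x, y, z axes, in that order (R = Rz(yaw) Ry(pitch) Rx(roll)).
In Python, from station import ctrl gives the robot as it stands. The module is installed in compiled form; this text tells all that it offers.
- The arm moves only by the tool drive_tool, never from a script. Its argument "increments" is a list of rows, each a list of 3 entries, a list of its own where there are three numbers: the turn, a rotation vector about the tool's x, y, z in degrees, then the shift along the tool's x, y, z in mm, then the opening, from 0 (shut) to 1 (fully open). In form: [[[ax, ay, az], [dx, dy, dz], hand], ...]. A call has 1 to 20 rows; each row shifts and turns the commanded pose from where the row before left it, along the tool's axes as they then stand; what a row does not reach is not made up. A row lasts 1/8 s, in which the tool goes at most 62.5 mm and 10.7 degrees, less where a joint would pass 70% of its speed; a pose out of reach is approached as far as the arm can. A call with a gripper value outside its range is refused whole. The fingers move at their own pace and stop on an object; "squeeze" is the grip in N (left out, the last holds). Time passes only in rows, so rows that do not move let the fingers close. It gives the time, the measured TCP pose, the force and the opening at its end, in the units of the state.
- ctrl.get_obs(): the state, without advancing time (a new reading comes with each control period).
- ctrl.camera(name): name is "side" or "top" or "wrist"; returns the picture (384x512x3 uint8, red, green, blue); there is no depth.
- ctrl.calibration(name): a dict with "fx", "fy", "cx", "cy" (pixels), "rvec" (rotation vector, rad) and "tvec" (3), from world to camera coordinates, as OpenCV has them. Camera axes: x right, y down, z forward; pixel columns grow to the right and rows downward; lengths in m; the calibration is good to about 2 mm. A picture is of the moment at which its call begins: read the wrist's pose just before it. calibration takes no time and is no camera call; for the wrist camera it gives the pose at the moment of the call.
- ctrl.hand_in(): hands the job in, once; it reports no verdict.
The state is a dict: "time_s": time; "qpos": joint angles; "joint_vel": joint speeds; "tau": joint torques, N m; "ee_pos": TCP position; "eef_rot": TCP orientation; "force": force on the tool from outside, world axes, zero at the start; "moment": the same for the moment, N m; "grip_width": finger opening in m.
Only numpy, scipy, OpenCV 4.12 (cv2) and the standard library are available. Lean on these libraries where they do the work, as an engineer would, in place of code of your own. Each camera call takes 0.05 s, during which the arm holds its last target.

## Working session

There is one attempt and no reset: what is moved stays moved. The work goes in short steps, Python scripts to look and compute and a tool call to move; the robot and the scene stay as the last step left them, time stands still between calls to the robot, and variables do not carry over. Pictures are saved under pics/ and viewed, and the job is handed in when it is done.

Besides the shell and the picture viewer there is one more tool, called after "Emit:" by a JSON object that holds its "fn" and its "kwargs", one argument or row to a line. drive_tool: Moves the arm, as the interface text tells. Its arguments: {"type":"object","properties":{"increments":{"type":"array"},"squeeze":{"type":"number"}},"required":["increments"]}

```bash
mkdir -p pics; cat > h.py <<'E'
import numpy as np, cv2
from station import ctrl
def snap(n,f):
    c=ctrl.calibration(n); im=ctrl.camera(n); cv2.imwrite(f'pics/{f}.png',cv2.cvtColor(im,cv2.COLOR_RGB2BGR)); np.savez(f'pics/{f}.npz',im=im,**{k:np.array(v) for k,v in c.items()}); return im,c
def load(f):
    d=np.load(f'pics/{f}.npz'); return d['im'],{k:d[k] for k in d if k!='im'}
def ray(c,uv,z):
    R,_=cv2.Rodrigues(np.array(c['rvec'],float)); t=np.array(c['tvec'],float).ravel(); o=-R.T@t
    uv=np.atleast_2d(uv).astype(float); d=np.c_[(uv[:,0]-c['cx'])/c['fx'],(uv[:,1]-c['cy'])/c['fy'],np.ones(len(uv))]@R
    return o+d*((z-o[2])/d[:,2])[:,None]
def proj(c,P):
    K=np.array([[c['fx'],0,c['cx']],[0,c['fy'],c['cy']],[0,0,1]],float)
    return cv2.projectPoints(np.atleast_2d(P).astype(float),np.array(c['rvec'],float),np.array(c['tvec'],float),K,None)[0][:,0]
E
python3 - <<'E'
from h import *
for n in('top','side','wrist'):
    im,c=snap(n,n+'0'); print(n,c)
print(ctrl.get_obs())
E
```

```text
top {'fx': 446.12018991181003, 'fy': 446.12018991181003, 'cx': 253.69501469068072, 'cy': 188.45959972550506, 'rvec': array([ 2.16560339, -2.15135592,  0.1868334 ]), 'tvec': array([-0.00531504,  0.56520404,  1.3288793 ])}
side {'fx': 393.0092063303062, 'fy': 393.0092063303062, 'cx': 259.8359556901642, 'cy': 187.96090753014485, 'rvec': array([ 2.04731237, -0.60518936,  0.36890404]), 'tvec': array([-0.44048041,  0.23590484,  0.77611083])}
wrist {'fx': 298.1125663621531, 'fy': 298.1125663621531, 'cx': 258.1716219107587, 'cy': 191.46159669250645, 'rvec': array([-2.45935751, -1.61121289, -0.18700583]), 'tvec': array([-0.54894065, -0.02365257,  0.39059643])}
{'time_s': 0.15, 'qpos': array([ 1.09338626e+00,  3.00315126e-01,  1.52137863e+00,  2.72294189e-06,
        1.32068664e+00, -6.65898232e-02]), 'joint_vel': array([ 0.00119994, -0.00266273, -0.00065363, -0.00048691,  0.00125142,
        0.00022123]), 'tau': array([ 8.59637184e-04, -5.31959653e+01, -3.52820206e+01,  7.08000711e-02,
        2.36596452e-02, -1.07120184e-04]), 'ee_pos': array([0.21957276, 0.5040967 , 0.22205753]), 'eef_rot': array([-3.14153761e+00,  7.85813735e-04,  1.15997543e+00]), 'force': array([ 0.38091565, -1.05404115, -0.47360423]), 'moment': array([ 0.01313495, -0.00602355,  0.00510704]), 'grip_width': 0.09402438583748711}
```

View pics/top0.png

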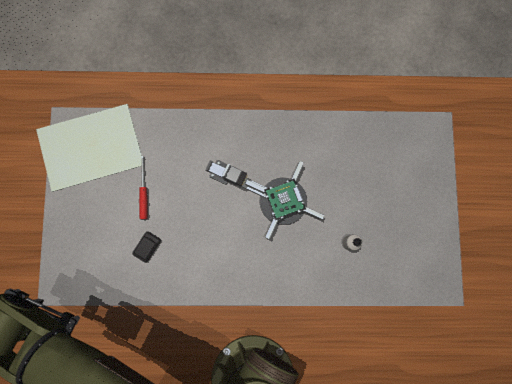

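View pics/side0.png

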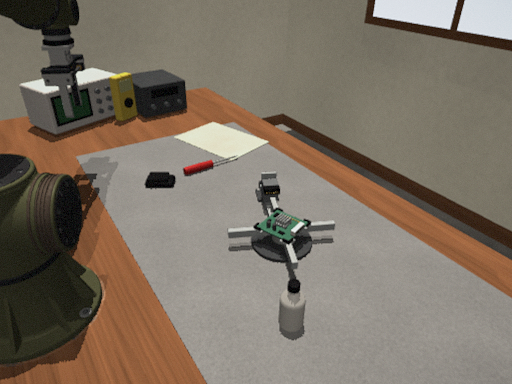

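View pics/wrist0.png

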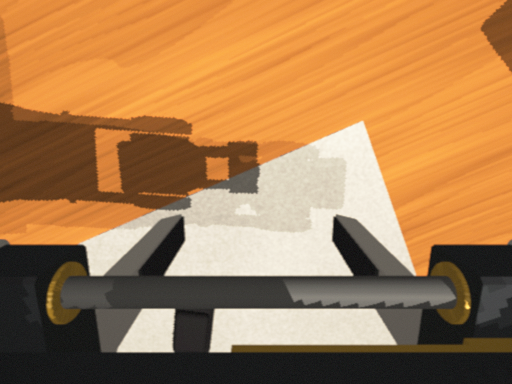

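```bash
python3 - <<'E'
from h import *
im,c=load('top0')
a=im[150:250,195:335]; cv2.imwrite('pics/t0z.png',cv2.cvtColor(cv2.resize(a,None,fx=5.7,fy=5.7,interpolation=cv2.INTER_CUBIC),cv2.COLOR_RGB2BGR))
im,c=load('side0')
a=im[160:270,215:345]; cv2.imwrite('pics/s0z.png',cv2.cvtColor(cv2.resize(a,None,fx=5,fy=5,interpolation=cv2.INTER_CUBIC),cv2.COLOR_RGB2BGR))
E
```

```text
(no output)
```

View pics/t0z.png

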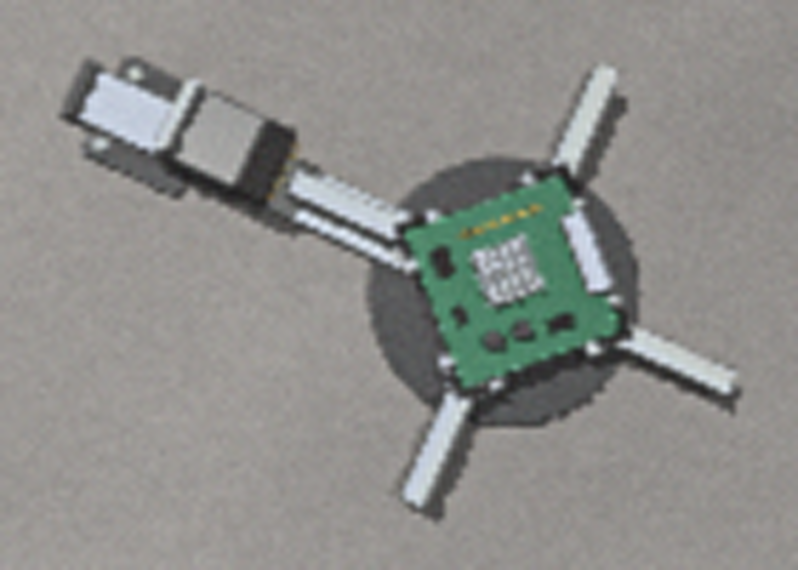

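View pics/s0z.png

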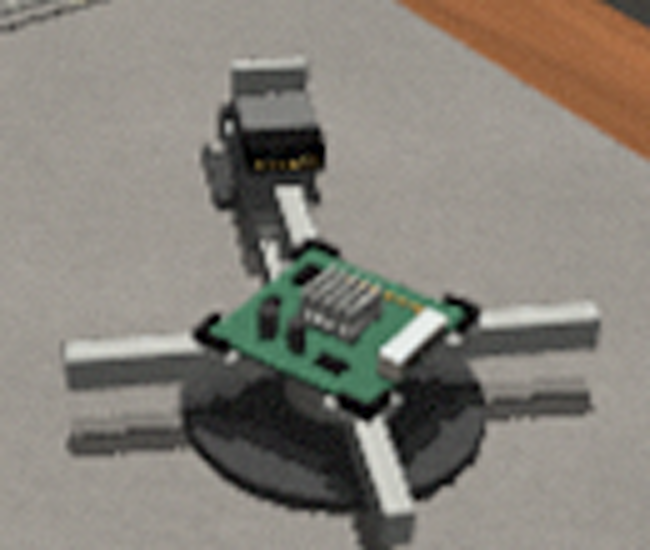

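```bash
cat >> h.py <<'E'
def board(im,c):
    hsv=cv2.cvtColor(im,cv2.COLOR_RGB2HSV)
    g=cv2.inRange(hsv,(65,80,40),(90,255,255)); g=cv2.morphologyEx(g,cv2.MORPH_CLOSE,np.ones((9,9)))
    cs,_=cv2.findContours(g,0,1); k=max(cs,key=cv2.contourArea)
    P=ray(c,k[:,0],0.054)[:,:2]
    return k,P,cv2.minAreaRect((P*1000).astype(np.float32))
def white(im,c,z,box,th=190):
    m=(im.min(2)>th).astype(np.uint8); o=np.zeros_like(m); x0,y0,x1,y1=box; o[y0:y1,x0:x1]=m[y0:y1,x0:x1]
    return o
E
python3 - <<'E'
from h import *
im,c=load('top0')
k,P,r=board(im,c); print(r)
a=lambda x,y:(195+x/5.7,150+y/5.7)
# arm tip mids
tips=np.array([a(605,70),a(737,388),a(413,500)]); T=ray(c,tips,0.05); print('tips',T[:,:2])
print('conn', ray(c,[a(575,215),a(600,288)],0.066)[:,:2])
# foot ring
g=cv2.cvtColor(im,cv2.COLOR_RGB2GRAY)
# head: back plate top corners, front nose corners z .088
hp=[a(196,82),a(165,150),a(297,132),a(268,200)]
print('head', ray(c,hp,0.088)[:,:2])
print('rail end', ray(c,[a(100,75),a(80,122)],0.026)[:,:2])
m=(im.min(2)>190)[150:250,195:335]
n,l,s,cen=cv2.connectedComponentsWithStats(m.astype(np.uint8))
for i in range(1,n):
  if s[i,4]>10: print(s[i]+[195,150,0,0,0],cen[i]+[195,150])
print('bottle',ray(c,[(353,242)],0.105))
print('sd',ray(c,[(143,158),(144,218)],0.01)); print('mouse',ray(c,[(147,247)],0.03))
E
```

```text
((532.7361450195312, -95.0957260131836), (89.99011993408203, 91.43685913085938), 20.818586349487305)
tips [[ 0.64687549 -0.14748265]
 [ 0.47496137 -0.21613156]
 [ 0.41468484 -0.04339938]]
conn [[ 0.56495884 -0.12849066]
 [ 0.5260772  -0.14138334]]
head [[0.63034301 0.07258418]
 [0.59407218 0.08827483]
 [0.60426507 0.01953434]
 [0.56817833 0.03438291]]
rail end [[0.64620864 0.12694395]
 [0.61993146 0.13737782]]
[210 163  19  13 118] [218.12711864 169.18644068]
[294 162   9  17  49] [297.81632653 169.67346939]
[247 181  19  10  62] [255.29032258 185.5       ]
[248 187  16   9  24] [255.25  190.875]
[295 188   7  13  36] [297.72222222 193.94444444]
[304 208  19  11  60] [313.83333333 212.66666667]
[266 220  11  18  57] [271.07017544 228.45614035]
bottle [[ 0.40178135 -0.28803996  0.105     ]]
sd [[0.66378812 0.34696841 0.01      ]
 [0.47459995 0.33627741 0.01      ]]
mouse [[0.38551476 0.31943833 0.03      ]]
```

The top view shows the stand centre near pixel (285,199), at about (0.532, -0.095) m. The connector points to about -70° and the head/rail lies along about +66°, so the stand must turn about +136° counter-clockwise. I'll push the arm at -115°. First I close the hand and travel high.

Emit:
{"fn": "drive_tool", "kwargs": {
  "increments": [
    [[0,0,0],[-11,10,0],0],
    [[0,0,0],[-26,24,0],0],
    [[0,0,0],[-27,25,0],0],
    [[0,0,0],[-27,25,0],0],
    [[0,0,0],[-27,25,0],0],
    [[0,0,0],[-27,25,0],0],
    [[0,0,0],[-27,25,0],0],
    [[0,0,0],[-27,25,0],0],
    [[0,0,0],[-27,25,0],0],
    [[0,0,0],[-27,25,0],0],
    [[0,0,0],[-27,25,0],0],
    [[0,0,0],[-27,25,0],0],
    [[0,0,0],[-27,25,0],0],
    [[0,0,0],[-27,25,0],0],
    [[0,0,0],[-27,25,0],0],
    [[0,0,0],[-27,25,0],0],
    [[0,0,0],[-27,25,0],0],
    [[0,0,0],[-27,25,0],0],
    [[0,0,0],[-27,25,0],0],
    [[0,0,0],[-27,25,0],0]
  ],
  "squeeze": 30
}}

```text
time_s: 2.65
ee_pos: [0.454, -0.1701, 0.2224]
eef_rot: [3.142, 0.0, 1.16]
force: [0.4, -0.2, -0.1]
grip_width: 0.0006
```

Emit:
{"fn": "drive_tool", "kwargs": {
  "increments": [
    [[0,0,7.6],[0,0,0],0],
    [[0,0,7.6],[0,0,0],0],
    [[0,0,7.6],[0,0,0],0],
    [[0,0,7.6],[0,0,0],0],
    [[0,0,7.6],[0,0,0],0],
    [[0,0,7.6],[0,0,0],0],
    [[0,0,7.6],[0,0,0],0],
    [[0,0,7.6],[0,0,0],0],
    [[0,0,7.6],[0,0,0],0],
    [[0,0,7.6],[0,0,0],0],
    [[0,0,7.6],[0,0,0],0],
    [[0,0,7.6],[0,0,0],0],
    [[0,0,0],[0,0,0],0]
  ]
}}

```text
time_s: 4.28
ee_pos: [0.4539, -0.1688, 0.2225]
eef_rot: [3.142, 0.0, -0.431]
force: [0.1, -0.3, 0.2]
grip_width: 0.0004
```

```bash
python3 - <<'E'
from h import *
snap('wrist','w1'); snap('side','s1'); 
o=ctrl.get_obs(); print(o['time_s'],o['ee_pos'],o['eef_rot'],o['qpos'])
E
```

```text
4.375 [ 0.45411352 -0.16870636  0.22247447] [ 3.14154917e+00 -3.25576765e-05 -4.28893540e-01] [-4.31305435e-01  1.53357773e-01  1.70063008e+00 -4.52012386e-05
  1.28757214e+00 -2.39926272e-03]
```

View pics/w1.png

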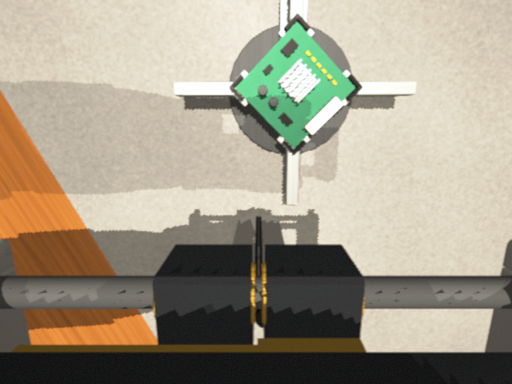

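View pics/s1.png

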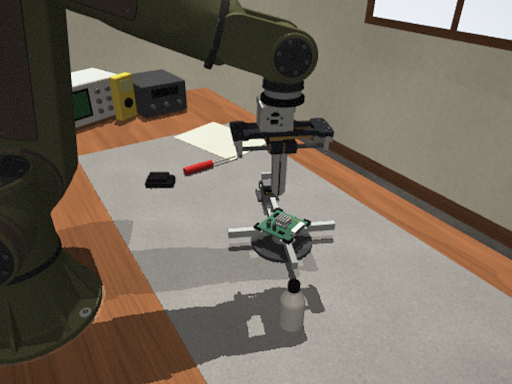

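The wrist view shows the board centre near (296,87). The three visible arm tips are at (177,88), (414,88) and (292,203), and the fourth arm is at the top. I'll cross-check the pose with this view.

```bash
python3 - <<'E'
from h import *
im,c=load('w1')
k,P,r=board(im,c); print(r)
T=ray(c,[(175.5,88),(415,88),(292,204.5)],0.05)[:,:2]; print(T, (T[0]+T[1])/2)
C=(T[0]+T[1])/2
print(np.degrees(np.arctan2(*(T-C)[:,::-1].T)))
E
```

```text
((530.6519165039062, -93.63727569580078), (92.13787078857422, 91.15834045410156), 20.39599609375)
[[ 0.41500602 -0.04086888]
 [ 0.6473176  -0.14782103]
 [ 0.47706021 -0.21169561]] [ 0.53116181 -0.09434495]
[ 155.27949053  -24.72050947 -114.75088879]
```

Emit:
{"fn": "drive_tool", "kwargs": {
  "increments": [
    [[0,0,0],[0,9,0],0],
    [[0,0,0],[0,0,20],0],
    [[0,0,0],[0,0,22],0],
    [[0,0,0],[0,0,22],0],
    [[0,0,0],[0,0,22],0],
    [[0,0,0],[0,0,22],0],
    [[0,0,0],[0,0,22],0],
    [[0,0,0],[0,0,22],0],
    [[0,0,0],[0,0,20],0],
    [[0,0,0],[8,0,0],0],
    [[0,0,0],[8,0,0],0],
    [[0,0,-4],[7.5,1,0],0],
    [[0,0,-4],[7.5,1,0],0],
    [[0,0,0],[0,0,0],0]
  ]
}}

```text
time_s: 6.12
ee_pos: [0.4792, -0.1916, 0.0513]
eef_rot: [3.141, -0.002, -0.292]
force: [-0.0, -0.3, -0.1]
grip_width: 0.0005
```

```bash
cat >> h.py <<'E'
C0=np.array([0.5312,-0.0946])
def rel():
    o=ctrl.get_obs(); p=o['ee_pos'][:2]-C0; y=o['eef_rot'][2]; x=np.array([np.cos(y),np.sin(y)]); Y=np.array([np.sin(y),-np.cos(y)])
    print('t',round(o['time_s'],2),'p',o['ee_pos'].round(4),'yaw',round(np.degrees(y),2),'rel tool x,y mm',(p@x*1000).round(1),(p@Y*1000).round(1),'F',o['force'].round(2))
E
python3 - <<'E'
from h import *
rel(); snap('wrist','w2')
E
```

```text
t 6.12 p [ 0.4792 -0.1916  0.0513] yaw -16.75 rel tool x,y mm -21.9 107.9 F [-0.04 -0.3  -0.14]
```

View pics/w2.png

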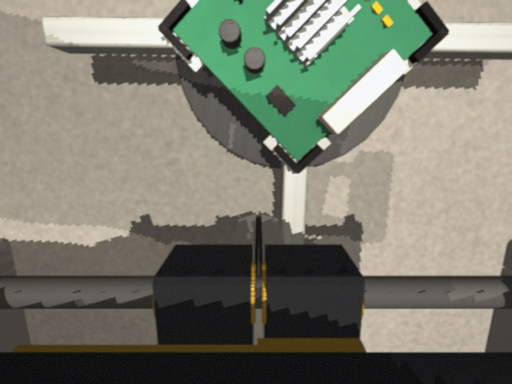

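```bash
python3 - <<'E'
from h import *
im,c=load('w2')
e=ray(c,[(285,235),(302,235),(305,175),(283,175)],0.05)[:,:2]; print(e)
a=(e[0]+e[1])/2; print(np.degrees(np.arctan2(*(a-C0)[::-1])))
print(proj(c,[[*ctrl.get_obs()['ee_pos'][:2],0.034]]))
E
```

```text
[[ 0.49393786 -0.19508664]
 [ 0.5034801  -0.19796615]
 [ 0.51421248 -0.16392766]
 [ 0.5024467  -0.16038101]]
-107.68069189255075
[[258.3844508  226.81001997]]
```

Emit:
{"fn": "drive_tool", "kwargs": {
  "increments": [
    [[0,0,-4],[7.5,1.3,0],0],
    [[0,0,-4],[7.5,1.3,0],0],
    [[0,0,-4],[7.5,1.3,0],0],
    [[0,0,-4],[7.5,1.3,0],0],
    [[0,0,-4],[7.5,1.3,0],0],
    [[0,0,-4],[7.5,1.3,0],0],
    [[0,0,-4],[7.5,1.3,0],0],
    [[0,0,-4],[7.5,1.3,0],0],
    [[0,0,-4],[7.5,1.3,0],0],
    [[0,0,-4],[7.5,1.3,0],0]
  ]
}}

```text
time_s: 7.42
ee_pos: [0.5523, -0.2023, 0.0509]
eef_rot: [3.141, -0.0, 0.407]
force: [-1.1, -0.8, -0.5]
grip_width: 0.0004
```

```bash
python3 - <<'E'
from h import *
rel()
E
```

```text
t 7.42 p [ 0.5523 -0.2023  0.0509] yaw 23.3 rel tool x,y mm -23.2 107.3 F [-1.09 -0.84 -0.53]
```

Emit:
{"fn": "drive_tool", "kwargs": {
  "increments": [
    [[0,0,-4],[7.6,1.4,0],0],
    [[0,0,-4],[7.6,1.4,0],0],
    [[0,0,-4],[7.6,1.4,0],0],
    [[0,0,-4],[7.6,1.4,0],0],
    [[0,0,-4],[7.6,1.4,0],0],
    [[0,0,-4],[7.6,1.4,0],0],
    [[0,0,-4],[7.6,1.4,0],0],
    [[0,0,-4],[7.6,1.4,0],0],
    [[0,0,-4],[7.6,1.4,0],0],
    [[0,0,-4],[7.6,1.4,0],0],
    [[0,0,-4],[7.6,1.4,0],0],
    [[0,0,-4],[7.6,1.4,0],0],
    [[0,0,-4],[7.6,1.4,0],0],
    [[0,0,-4],[7.6,1.4,0],0],
    [[0,0,-4],[7.6,1.4,0],0],
    [[0,0,-4],[7.6,1.4,0],0],
    [[0,0,-4],[7.6,1.4,0],0],
    [[0,0,-4],[7.6,1.4,0],0],
    [[0,0,0],[0,0,0],0]
  ]
}}

```text
time_s: 9.8
ee_pos: [0.6412, -0.1069, 0.0508]
eef_rot: [3.141, 0.0, 1.662]
force: [0.0, -0.5, -0.8]
grip_width: 0.0004
```

```bash
python3 - <<'E'
from h import *
rel(); snap('wrist','w3'); snap('top','t3')
E
```

```text
t 9.8 p [ 0.6412 -0.1069  0.0508] yaw 95.21 rel tool x,y mm -22.2 108.5 F [ 0.03 -0.49 -0.82]
```

View pics/w3.png

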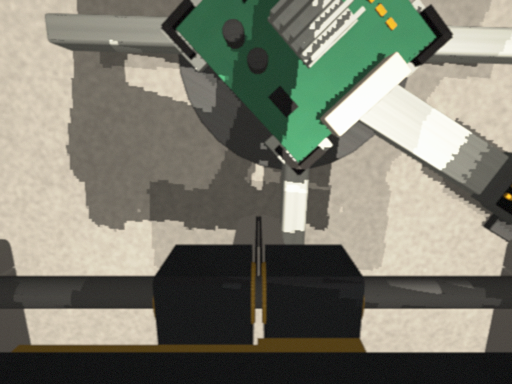

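View pics/t3.png

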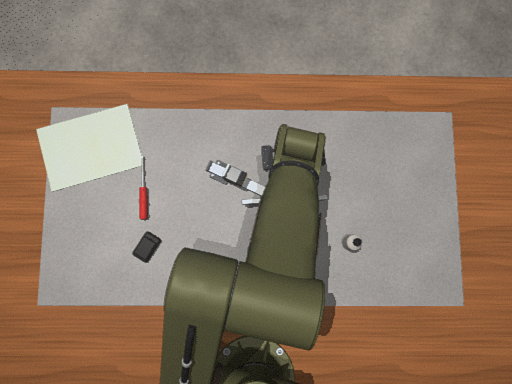

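```bash
python3 - <<'E'
from h import *
im,c=load('w3')
a=im[0:256,230:512]; cv2.imwrite('pics/w3z.png',cv2.cvtColor(cv2.resize(a,None,fx=2.3,fy=2.3,interpolation=cv2.INTER_CUBIC),cv2.COLOR_RGB2BGR))
k,P,r=board(im,c);print(r)
E
```

```text
((530.3652954101562, -93.81729888916016), (91.40095520019531, 90.84158325195312), 48.60157012939453)
```

View pics/w3z.png

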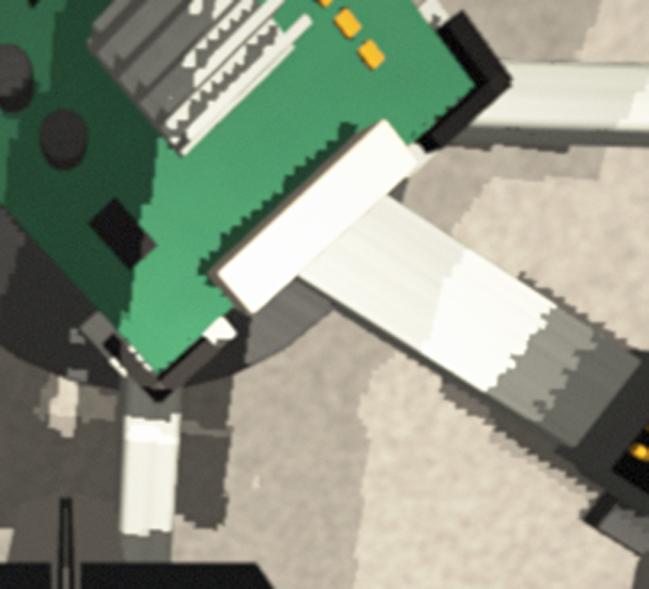

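```bash
python3 - <<'E'
from h import *
im,c=load('w3')
a=lambda *q:[(230+x/2.3,y/2.3) for x,y in q]
ang=lambda v:np.degrees(np.arctan2(v[1],v[0]))
R=ray(c,a((383,197),(550,298),(302,275),(490,388)),0.018)[:,:2]
print('rail',ang(R[1]-R[0]),ang(R[3]-R[2]), R, 'width',np.linalg.norm(np.cross(R[1]-R[0],R[2]-R[0]))/np.linalg.norm(R[1]-R[0]))
K=ray(c,a((415,157),(250,313),(382,120),(215,272)),0.066)[:,:2]
print('conn normal',ang(K[1]-K[0])+90,ang(K[3]-K[2])+90,'len',np.linalg.norm(K[1]-K[0]), 'front mid',(K[0]+K[1])/2, ang((K[0]+K[1])/2-C0))
m=(R.mean(0)); print('rail mid angle from C0',ang(m-C0))
E
```

```text
rail 66.82411835297688 66.02605401007844 [[ 0.54535175 -0.02947613]
 [ 0.56750591  0.02227356]
 [ 0.56760843 -0.04779675]
 [ 0.59397898  0.01150502]] width 0.02767076982023345
conn normal 49.859622040524954 47.981218561400574 len 0.04402078819709186 front mid [ 0.56114169 -0.05929827] 49.69655627532693
rail mid angle from C0 65.92359551592519<stdin>:6: DeprecationWarning: Arrays of 2-dimensional vectors are deprecated. Use arrays of 3-dimensional vectors instead. (deprecated in NumPy 2.0)
```

Emit:
{"fn": "drive_tool", "kwargs": {
  "increments": [
    [[0,0,-4],[7.6,1.4,0],0],
    [[0,0,-4],[7.6,1.4,0],0],
    [[0,0,-4],[7.6,1.4,0],0],
    [[0,0,-2],[3.8,0.7,0],0],
    [[0,0,-2],[3.8,0.7,0],0],
    [[0,0,-1],[1.9,0.35,0],0],
    [[0,0,0],[0,0,0],0],
    [[0,0,0],[0,0,0],0]
  ]
}}

```text
time_s: 10.9
ee_pos: [0.6401, -0.0746, 0.0503]
eef_rot: [-3.141, -0.0, 1.959]
force: [0.3, 0.3, 0.1]
grip_width: 0.0007
```

```bash
python3 - <<'E'
from h import *
rel(); im,c=snap('wrist','w4')
a=im[0:256,230:512]; cv2.imwrite('pics/w4z.png',cv2.cvtColor(cv2.resize(a,None,fx=2.3,fy=2.3,interpolation=cv2.INTER_CUBIC),cv2.COLOR_RGB2BGR))
k,P,r=board(im,c);print(r)
E
```

```text
t 10.9 p [ 0.6401 -0.0746  0.0503] yaw 112.23 rel tool x,y mm -22.6 108.4 F [0.29 0.29 0.07]
((530.4102172851562, -93.78926086425781), (91.05223846435547, 91.1386947631836), 64.94172668457031)
```

View pics/w4z.png

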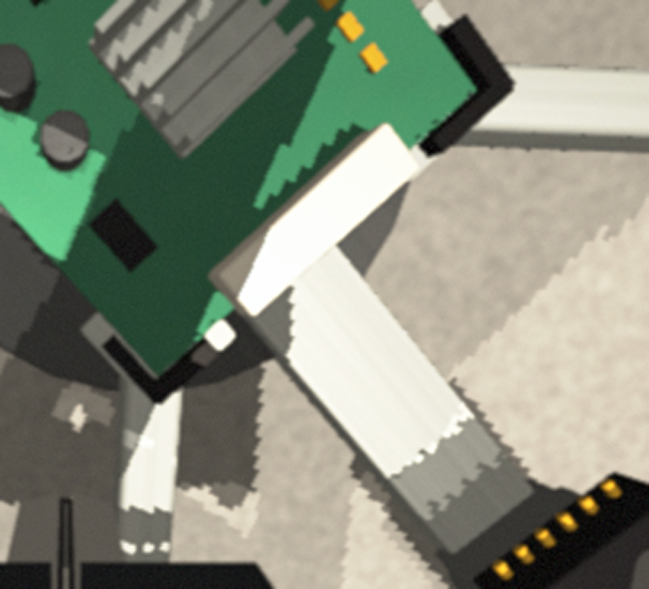

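```bash
python3 - <<'E'
from h import *
im,c=load('w4')
a=lambda *q:[(230+x/2.3,y/2.3) for x,y in q]
ang=lambda v:np.degrees(np.arctan2(v[1],v[0]))
R=ray(c,a((338,247),(525,485),(278,358),(445,550)),0.018)[:,:2]
print('rail',ang(R[1]-R[0]),ang(R[3]-R[2]),ang(R.mean(0)-C0))
K=ray(c,a((417,160),(252,315),(385,124),(214,272)),0.066)[:,:2]
print('conn normal',ang(K[1]-K[0])+90,ang(K[3]-K[2])+90,ang((K[0]+K[1])/2-C0))
G=ray(c,a((478,580),(615,475)),0.06)[:,:2]; print('nose normal',ang(G[1]-G[0])+90)
E
```

```text
rail 64.4438356012092 65.51267281700166 65.2140137039659
conn normal 66.71242963833784 63.486384112508944 66.46313774765078
nose normal 245.29204739547757
```

The stand points to about 65–66°, within 1° of the rail. I'll back off, let it rest, rise, and go round behind the head.

Emit:
{"fn": "drive_tool", "kwargs": {
  "increments": [
    [[0,0,0],[-10,0,0],0],
    [[0,0,0],[-10,0,0],0],
    [[0,0,0],[0,0,0],0],
    [[0,0,0],[0,0,-20],0],
    [[0,0,0],[0,0,-30],0],
    [[0,0,0],[0,0,-30],0],
    [[0,0,0],[0,0,-30],0],
    [[0,0,7.7],[0,0,0],0],
    [[0,0,7.7],[0,0,0],0],
    [[0,0,7.7],[0,0,0],0],
    [[0,0,7.7],[0,0,0],0],
    [[0,0,7.7],[0,0,0],0],
    [[0,0,7.7],[0,0,0],0],
    [[0,0,0],[0,0,0],0]
  ]
}}

```text
time_s: 12.7
ee_pos: [0.6479, -0.0928, 0.1618]
eef_rot: [3.14, -0.0, 1.154]
force: [0.1, 0.7, -0.5]
grip_width: 0.0005
```

Emit:
{"fn": "drive_tool", "kwargs": {
  "increments": [
    [[0,0,0],[22,-13,0],0],
    [[0,0,0],[24,-13,0],0],
    [[0,0,0],[24,-13,0],0],
    [[0,0,0],[24,-13,0],0],
    [[0,0,0],[24,-13,0],0],
    [[0,0,0],[24,-13,0],0],
    [[0,0,0],[24,-13,0],0],
    [[0,0,0],[24,-14,0],0],
    [[0,0,0],[0,0,0],0]
  ]
}}

```text
time_s: 13.82
ee_pos: [0.6287, 0.1248, 0.1612]
eef_rot: [3.141, -0.0, 1.158]
force: [0.2, -1.0, -0.9]
grip_width: 0.0005
```

```bash
python3 - <<'E'
from h import *
rel(); im,c=snap('wrist','w5'); im,c=snap('top','t5')
E
```

```text
t 13.82 p [0.6287 0.1248 0.1612] yaw 66.37 rel tool x,y mm 240.1 1.3 F [ 0.24 -1.05 -0.93]
```

View pics/w5.png

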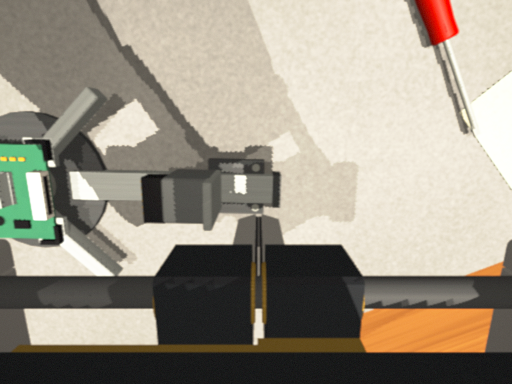

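View pics/t5.png

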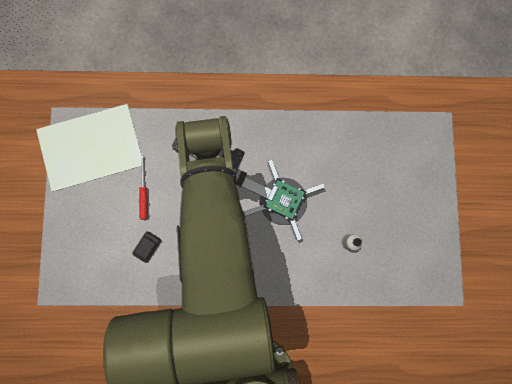

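```bash
python3 - <<'E'
from h import *
im,c=load('t5'); k,P,r=board(im,c); print(r)
im,c=load('w5')
print('head back top edge', ray(c,[(222,168),(212,229)],0.088)[:,:2])
K=ray(c,[(40,171),(48,222)],0.066)[:,:2]; d=K[1]-K[0]; print(K,np.degrees(np.arctan2(d[1],d[0]))+90)
R=ray(c,[(105,170),(140,171),(105,199),(140,200)],0.018)[:,:2]; print(np.degrees([np.arctan2(*(R[1]-R[0])[::-1]),np.arctan2(*(R[3]-R[2])[::-1]),np.arctan2(*(R.mean(0)-C0)[::-1])]))
b=ray(c,[(222,168),(212,229)],0.088)[:,:2].mean(0)-C0; print(b,np.linalg.norm(b),np.degrees(np.arctan2(b[1],b[0])))
E
```

```text
((531.8921508789062, -94.8381118774414), (90.83085632324219, 91.1528091430664), 64.57196807861328)
head back top edge [[0.58913528 0.10998701]
 [0.63249232 0.08026597]]
[[ 0.52972184 -0.04090737]
 [ 0.57253517 -0.0603854 ]] 65.53672018496044
[64.69659678 64.65668187 66.26596977]
[0.0796138  0.18972649] 0.2057534880813999 67.23590699707317
```

```bash
python3 - <<'E'
from h import *
im,c=load('w5')
cv2.imwrite('pics/w5z.png',cv2.cvtColor(cv2.resize(im[70:290,0:300],None,fx=2.6,fy=2.6,interpolation=cv2.INTER_CUBIC),cv2.COLOR_RGB2BGR))
im,c=load('t5')
cv2.imwrite('pics/t5z.png',cv2.cvtColor(cv2.resize(im[150:250,225:335],None,fx=5.9,fy=5.9,interpolation=cv2.INTER_CUBIC),cv2.COLOR_RGB2BGR))
E
```

```text
(no output)
```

View pics/w5z.png

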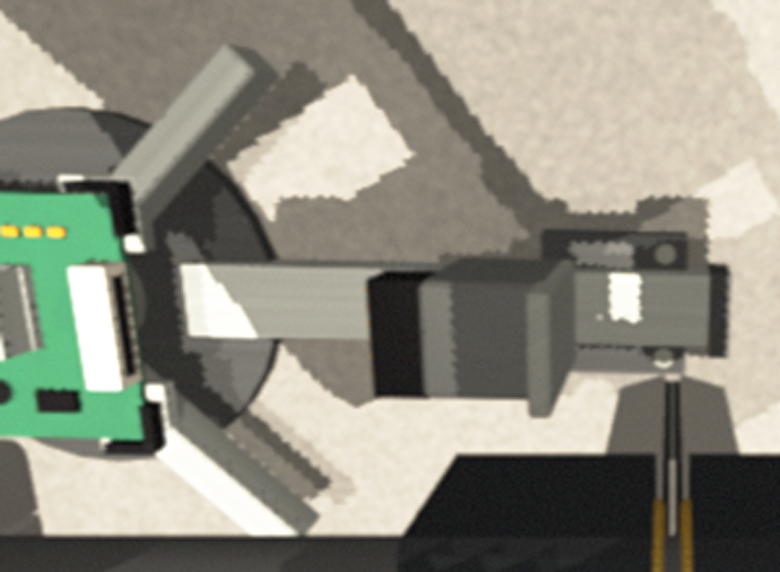

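View pics/t5z.png

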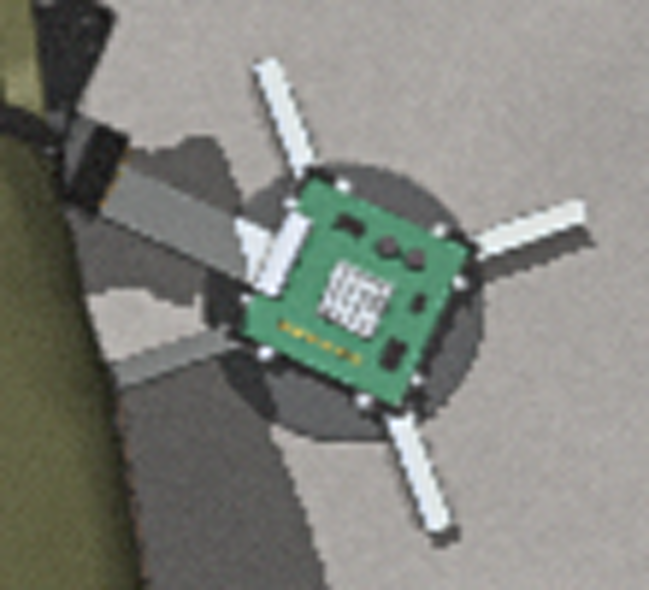

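Emit:
{"fn": "drive_tool", "kwargs": {
  "increments": [
    [[0,0,0],[0,0,15],0],
    [[0,0,0],[0,0,20],0],
    [[0,0,0],[0,0,20],0],
    [[0,0,0],[0,0,20],0],
    [[0,0,0],[0,0,15],0],
    [[0,0,0],[0,0,9],0],
    [[0,0,0],[-8,0,0],0],
    [[0,0,0],[-8,0,0],0],
    [[0,0,0],[-6,0,0],0],
    [[0,0,0],[-4,0,0],0],
    [[0,0,0],[-4,0,0],0],
    [[0,0,0],[-5,0,0],0],
    [[0,0,0],[-5,0,0],0]
  ]
}}

```text
time_s: 15.55
ee_pos: [0.6126, 0.0865, 0.0615]
eef_rot: [3.141, -0.0, 1.153]
force: [1.1, 1.3, 1.3]
grip_width: 0.0004
```

```bash
python3 - <<'E'
from h import *
rel(); im,c=snap('side','s6'); im,c=snap('wrist','w6')
E
```

```text
t 15.55 p [0.6126 0.0865 0.0615] yaw 66.07 rel tool x,y mm 198.5 1.0 F [1.09 1.35 1.27]
```

View pics/s6.png

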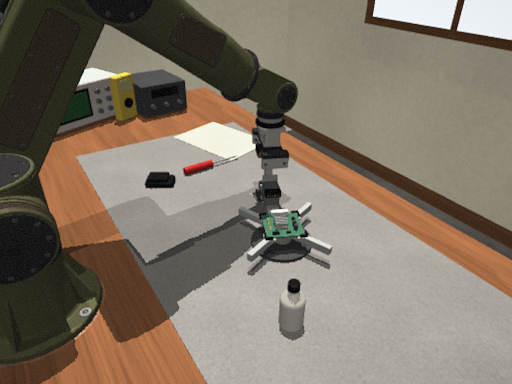

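View pics/w6.png

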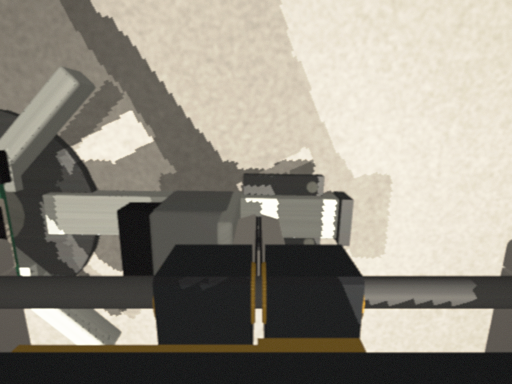

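The finger is on the head's back plate and the head is moving. I'll keep pushing.

Emit:
{"fn": "drive_tool", "kwargs": {
  "increments": [
    [[0,0,0],[-6,0,0],0],
    [[0,0,0],[-7,0,0],0],
    [[0,0,0],[-7,0,0],0],
    [[0,0,0],[-7,0,0],0],
    [[0,0,0],[-7,0,0],0],
    [[0,0,0],[-7,0,0],0],
    [[0,0,0],[-7,0,0],0],
    [[0,0,0],[-7,0,0],0],
    [[0,0,0],[-7,0,0],0],
    [[0,0,0],[-6,0,0],0],
    [[0,0,0],[0,0,0],0]
  ]
}}

```text
time_s: 17.02
ee_pos: [0.5851, 0.0239, 0.0616]
eef_rot: [3.141, 0.0, 1.153]
force: [-0.8, -0.2, 0.9]
grip_width: 0.0001
```

```bash
python3 - <<'E'
from h import *
rel(); im,c=snap('top','t7'); im,c=snap('wrist','w7')
E
```

```text
t 17.02 p [0.5851 0.0239 0.0616] yaw 66.04 rel tool x,y mm 130.2 1.1 F [-0.84 -0.18  0.9 ]
```

View pics/w7.png

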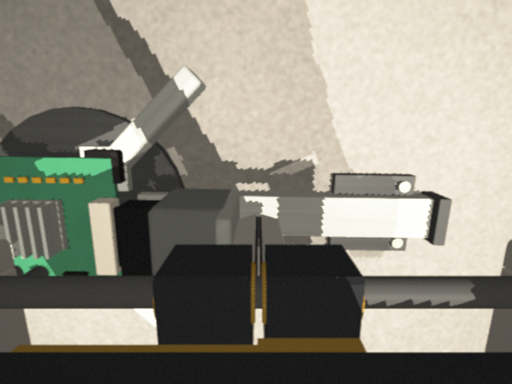

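Emit:
{"fn": "drive_tool", "kwargs": {
  "increments": [
    [[0,0,0],[-2,0,0],0],
    [[0,0,0],[-2,0,0],0],
    [[0,0,0],[-2,0,0],0],
    [[0,0,0],[-2,0,0],0]
  ]
}}

```text
time_s: 17.62
ee_pos: [0.5843, 0.0222, 0.0618]
eef_rot: [3.138, -0.01, 1.154]
force: [26.3, 49.2, -14.3]
grip_width: 0.0005
```

Emit:
{"fn": "drive_tool", "kwargs": {
  "increments": [
    [[0,0,0],[-1.5,0,0],0],
    [[0,0,0],[-1,0,0],0]
  ]
}}

```text
time_s: 17.88
ee_pos: [0.5842, 0.0222, 0.0619]
eef_rot: [3.137, -0.013, 1.155]
force: [33.4, 63.0, -19.2]
grip_width: 0.0005
```

Emit:
{"fn": "drive_tool", "kwargs": {
  "increments": [
    [[0,0,0],[-1,0,0],0],
    [[0,0,0],[-1,0,0],0]
  ]
}}

```text
time_s: 18.12
ee_pos: [0.5842, 0.0222, 0.062]
eef_rot: [3.136, -0.016, 1.155]
force: [41.6, 74.6, -21.8]
grip_width: 0.0004
```

The force rose against a hard stop at TCP radius 128 mm. That puts the back face at about 116 mm, matching 47+4+64 = 115 mm for home. Now I back off straight along the rail.

Emit:
{"fn": "drive_tool", "kwargs": {
  "increments": [
    [[0,0,0],[5,0,0],0],
    [[0,0,0],[6,0,0],0],
    [[0,0,0],[8,0,0],0],
    [[0,0,0],[12,0,0],0],
    [[0,0,0],[15,0,0],0],
    [[0,0,0],[0,0,0],0]
  ]
}}

```text
time_s: 18.88
ee_pos: [0.599, 0.0561, 0.0613]
eef_rot: [3.142, -0.0, 1.154]
force: [0.1, -0.9, -0.2]
grip_width: 0.0001
```

Emit:
{"fn": "drive_tool", "kwargs": {
  "increments": [
    [[0,0,0],[0,0,-20],0],
    [[0,0,0],[0,0,-30],0],
    [[0,0,0],[0,0,-30],0],
    [[0,0,0],[0,0,-30],0],
    [[0,0,0],[0,0,-30],0],
    [[0,0,0],[30,0,0],0],
    [[0,0,0],[30,0,0],0],
    [[0,0,0],[30,-15,0],0],
    [[0,0,0],[30,-15,0],0],
    [[0,0,0],[30,-15,0],0],
    [[0,0,0],[0,-30,0],0],
    [[0,0,0],[0,-30,0],0],
    [[0,0,0],[0,0,0],0],
    [[0,0,0],[0,0,0],0]
  ]
}}

```text
time_s: 20.62
ee_pos: [0.5642, 0.2343, 0.2025]
eef_rot: [3.141, -0.001, 1.153]
force: [0.2, -0.5, -0.4]
grip_width: 0.0003
```

```bash
python3 - <<'E'
from h import *
rel(); im,c=snap('top','t8'); k,P,r=board(im,c); print(r)
cv2.imwrite('pics/t8z.png',cv2.cvtColor(cv2.resize(im[140:260,195:365],None,fx=4.6,fy=4.6,interpolation=cv2.INTER_CUBIC),cv2.COLOR_RGB2BGR))
im,c=snap('side','s8'); cv2.imwrite('pics/s8z.png',cv2.cvtColor(cv2.resize(im[130:350,130:400],None,fx=2.7,fy=2.7,interpolation=cv2.INTER_CUBIC),cv2.COLOR_RGB2BGR))
E
```

```text
t 20.62 p [0.5642 0.2343 0.2025] yaw 66.04 rel tool x,y mm 314.0 -103.4 F [ 0.2  -0.51 -0.42]
((532.4991455078125, -94.74127197265625), (90.13471984863281, 90.13961791992188), 64.57196807861328)
```

View pics/t8z.png

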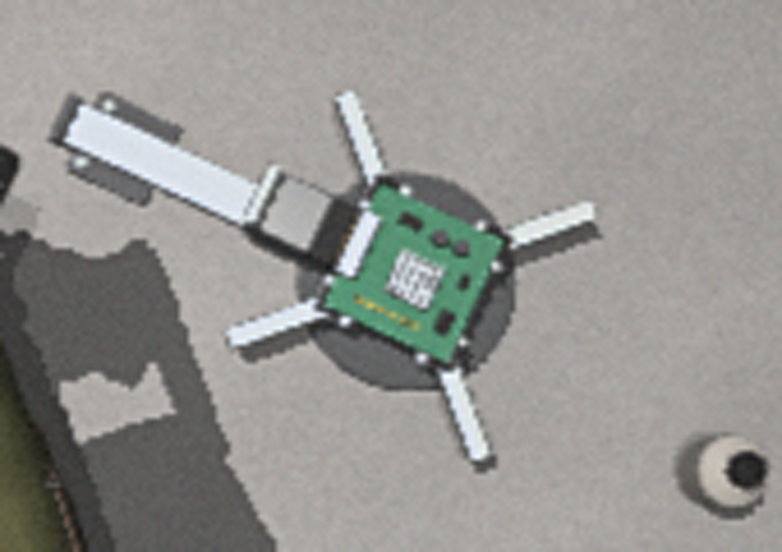

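View pics/s8z.png

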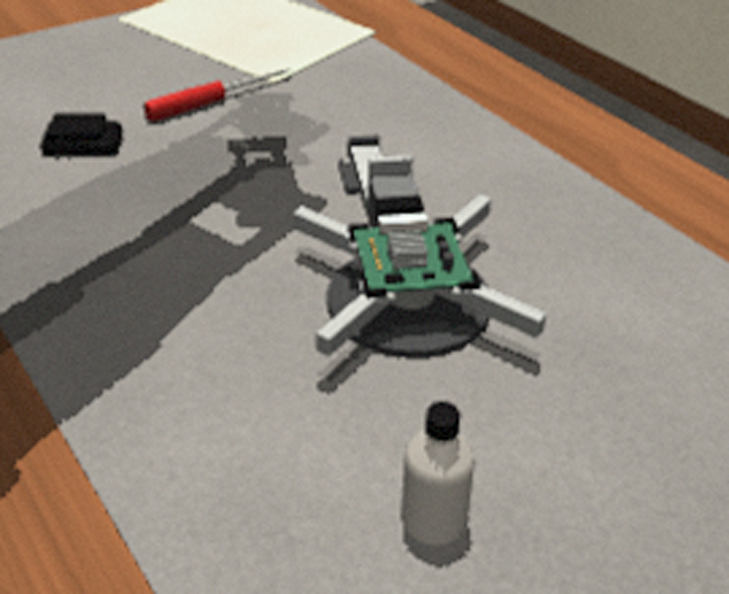

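The top and side views show the head nose right at the connector, the board flat and square, and the bottle, screwdriver and mouse in place. I'll do a quick numeric check of the head travel.

```bash
python3 - <<'E'
from h import *
a=lambda x,y,s,ox,oy:(ox+x/s,oy+y/s)
im,c=load('t0'.replace('t0','top0')); A=ray(c,[a(196,82,5.7,195,150),a(165,150,5.7,195,150)],0.088)[:,:2].mean(0)
im8,c8=load('t8'); B=ray(c8,[a(275,168,4.6,195,140),a(248,222,4.6,195,140)],0.088)[:,:2].mean(0)
print('travel from start',np.linalg.norm(A-B), 'back r',np.linalg.norm(A-C0),np.linalg.norm(B-C0))
im8,c8=load('t8'); d=cv2.absdiff(im,im8).max(2)
for n,(x,y) in dict(bottle=(353,242),mouse=(147,247),sd=(143,190)).items(): print(n,d[y-18:y+18,x-15:x+15].mean())
k,P,r=board(im8,c8)
u=np.array([np.cos(np.radians(64.6)),np.sin(np.radians(64.6))]); v=np.array([np.cos(np.radians(66)),np.sin(np.radians(66))]); print('conn err mm',47*np.linalg.norm(u-v))
print(ctrl.get_obs()['joint_vel'].round(4))
E
```

```text
travel from start 0.08320243024288262 back r 0.1928666837497093 0.10967025849766139
bottle 18.030555555555555
mouse 48.41759259259259
sd 78.55462962962963
conn err mm 1.1483980785132435
[ 0.0003  0.0073  0.0047  0.0019 -0.0032  0.0021]
```

```bash
python3 - <<'E'
from h import *
for f in('top0','t8'):
    im,c=load(f); h=cv2.cvtColor(im,cv2.COLOR_RGB2HSV)
    r=cv2.inRange(h,(0,150,90),(6,255,255))|cv2.inRange(h,(172,150,90),(180,255,255)); ys,xs=np.nonzero(r[100:300,100:350]); print(f,'red',len(xs),xs.mean()+100 if len(xs) else 0,ys.mean()+100 if len(xs) else 0)
for f in('side0','s8'):
    im,c=load(f); h=cv2.cvtColor(im,cv2.COLOR_RGB2HSV)
    r=cv2.inRange(h,(0,150,90),(6,255,255))|cv2.inRange(h,(172,150,90),(180,255,255)); ys,xs=np.nonzero(r[150:180,175:225]); print(f,'red',len(xs),xs.mean()+175,ys.mean()+150)
    ys,xs=np.nonzero(im[165:195,140:185].max(2)<45); print('mouse',len(xs),xs.mean()+140,ys.mean()+165)
a=load('side0')[0];b=load('s8')[0]; print('bottle diff',cv2.absdiff(a,b)[275:340,270:315].mean())
im,_=load('t8'); cv2.imwrite('pics/t8b.png',cv2.cvtColor(im,cv2.COLOR_RGB2BGR))
E
```

```text
top0 red 215 142.90232558139536 202.90697674418607
t8 red 16 142.6875 188.0
side0 red 141 198.2340425531915 165.70921985815602
mouse 395 159.97721518987342 180.33164556962026
s8 red 149 198.1744966442953 165.8993288590604
mouse 394 160.00507614213197 180.33502538071065
bottle diff 10.427806267806268
```

View pics/t8b.png

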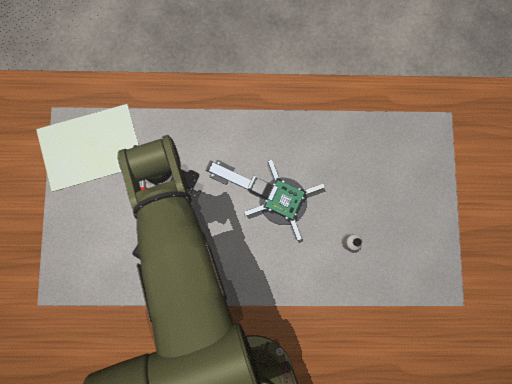

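```bash
python3 - <<'E'
from h import *
print(ctrl.hand_in())
E
```

```text
the job is handed in; nothing more can be done
None
```

I turned the stand about 136° counter-clockwise by pushing one bare arm with the closed fingertips. Once it was at rest, I pushed the test head home from behind along its rail, lifted the hand clear and handed the job in at about 21 s.

- **Connector:** it points to about 65°, against a rail direction measured at 65–66°. That is an error of about 1 mm at the dock. The board lies flat between its guides and its angle did not change while the head was pushed.
- **Test head:** it met a hard stop with its back face about 116 mm from the axis, where fully home should be about 115 mm. My rough top-view estimate of its travel was only 83 mm, plus the unknown 0–10 mm it had at the start. That check is weaker and does not by itself prove the 90 mm; I relied on the contact position and the force.
- **Force:** I pressed the stop harder than needed. The wrist force reached about 88 N, under the 120 N limit, before I backed off.
- **Other objects:** the screwdriver and mouse sit at the same pixels in the side view as at the start, and the bottle looks unmoved. The arm hid the first two in the last top view, so I used only the side view for them.
- **Hand:** it finished about 0.2 m above the bench, touching nothing.

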